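# Free a locked centrifuge rotor with a mallet and lift it out level

## Robot

A 6-joint arm with a two-finger parallel gripper is mounted at the origin on the work surface. World frame = base frame: x ahead of the robot, y to its left, z up, the work surface at z = 0. Lengths are in mm, angles in rad, forces in N, time in s.
With the tool pointing down it reaches from about 400 to 925 mm from the base axis. Payload 12.5 kg.
Tool frame: the origin (TCP) lies on the mounting face of the last link; the fingertips stand 190 mm ahead of it and the grasp point (between the pads) lies 171 mm ahead of it (env.grasp_offset is the distance from the TCP to the grasp point, in mm); z points along the fingers, y is the direction in which the jaws open and shut (so a half turn about z gives the same grasp; the last joint's range is limited). The gripper opens to 95 mm and grips with 3 to 60 N. Pads are 20 mm wide; open, the fingers measure 119 mm over their backs; the gripper's body (75 mm by 180 mm) begins 59 mm behind the grasp point.
Start: joints at [1.129, 0.491, 1.559, -0, 1.092, -0.106], TCP at [205.929, 590.1, 404.761] pointing down, gripper open.
Joint ranges: [-3.1, 3.1], [-0.84, 2.19], [0.05, 2.79], [-1.13, 4.28], [0.06, 2.93], [-2.69, 2.69]. Speed limits (rad/s): [2.22, 2.22, 2.79, 3.14, 3.14, 3.14].

## Interface

Orientations are given as [roll, pitch, yaw] about the fixed x, y, z axes, in that order (R = Rz(yaw) Ry(pitch) Rx(roll)).
In Python, from cell import env, viewer gives the robot as it stands.
- The arm moves only by the tool play_rows, never from a script. Its argument "increments" is a list of rows, each an object of numbers: "dx", "dy", "dz": the shift along the tool's x, y, z in mm; "rx", "ry", "rz": the turn, a rotation vector about the tool's x, y, z in units of 6 degrees (1.0 is 6 degrees). A call has 1 to 8 rows; each row is the pose to reach, as a shift and turn from the pose measured when the call began, along the tool's axes at that moment; what a row does not reach only later rows make up. A row lasts 1/12 s, in which the tool goes at most 41.7 mm and 7.16 degrees, less where a joint would pass 70% of its speed; a pose out of reach is approached as far as the arm can. A call with a gripper value outside its range is refused whole. "fingers" is the opening, from 0 (shut) to 1 (fully open), set as the call begins (left out, the last holds). The fingers move at their own pace and stop on an object; the grip force is fixed at half the most. Time passes only in rows, so rows that repeat a pose let the fingers close. It gives the time, the measured TCP pose, the force and the opening at its end, in the units of the state.
- env.state(): the state, without advancing time (a new reading comes with each control period).
- viewer.read_camera(name): name is "scene" or "top" or "wrist"; returns a dict with "image" (384x512x3 uint8, red, green, blue), "fx", "fy", "cx", "cy" (pixels), "rvec" (rotation vector, rad) and "tvec" (3), from world to camera coordinates, as OpenCV has them. Camera axes: x right, y down, z forward; pixel columns grow to the right and rows downward; lengths in mm; the calibration is good to about 2 mm. A picture is of the moment at which its call begins. There is no depth.
- env.job_done(): hands the job in, once; it reports no verdict.
The state is a dict: "t": time; "joints": joint angles; "qvel": joint speeds; "tau": joint torques, N m; "eef_pos": TCP position; "tcp_rot": TCP orientation; "ft_force": force on the tool from outside, world axes, zero at the start; "moment": the same for the moment, N m; "opening": opening from 0.0 (shut) to 1.0 (fully open).
Only numpy, scipy, OpenCV 4.12 (cv2) and the standard library are available. Lean on these libraries where they do the work, as an engineer would, in place of code of your own. Each camera call takes 0.05 s, during which the arm holds its last target.

## Task

The rotor of the open centrifuge is held by a stiff sprung lock pin: pick up the mallet, knock the pin fully down with its head, and set the mallet back down on the bench. Then take the rotor by its knob, lift it straight up until its underside is a good 5 cm above the machine's top, and finish there, still holding it level and steady in the gripper above the machine. Do not push the pin with the gripper itself, do not tip the rotor, and leave the other things on the bench where they are.

Things in the scene. Friction and masses are not known exactly. Their poses are not given: they have to be found in the camera images.
- centrifuge: fixed cream bench centrifuge, casing 250 (x) x 220 (y) x 120 mm tall, origin at the centre of its underside on the bench, front faces its -x. Its round bowl (140 mm wide, 65 deep) is centred 20 mm towards +x from the origin and holds the rotor. Its tinted lid stands open along its -y edge, leaning outwards, up to 310 mm above the bench. On the top, 90 mm towards -x from the origin, is the lock: a steel housing 46 x 50 x 22 mm with the pin on top
- spindle (a point): point on the axis of the drive spindle at the height where the rotor's underside rests, 90 mm above the bench; the spindle reaches 17 mm farther up into the rotor's bore (3 mm play all round)
- pin (a joint): travel of the lock pin in m: 0 up (locked), 0.012 fully down against its stop; 6.6 to 8.4 N push it down and it stays where it is left. As it goes down it draws back, 1.5 times as far, a flat steel catch that points to +x from the housing and reaches 10 mm over the rotor's flange; only with the pin down can the rotor rise
- pin_top (a point): centre of the flat top of the pin's steel head (24 mm across); 166 mm above the bench when up, 154 when down; moves with the pin
- rotor: loose aluminium rotor, 0.32 to 0.63 kg, 104 mm across its flange and 92 mm tall, origin at the centre of its underside, z up its axis; the flange's upper side is 32 mm above the origin, a cone rises to 46 mm, then a neck and a black knob
- rotor_knob (a point): on the rotor's axis, 78 mm above its underside, at mid-height of the round black knob (34 mm across, from 60 to 92 mm above the underside); grip here from above
- mallet: loose mallet, 0.25 to 0.5 kg, that stands on one end face of its head; origin at the centre of that face, z up the head's axis, handle level towards its -x. Head: upright black rubber cylinder 40 mm across, 64 tall. Handle: wood, 18 mm wide, 24 mm high, its axis 32 mm above the bench, its end 155 mm from the head's axis
- mallet_head (a point): centre of the mallet's head, 32 mm above its lower face
- mallet_grip (a point): point on the handle's axis, 55 mm from the head's axis towards the handle's end: a good place to grip, across the handle
- screwdriver: bystander: screwdriver lying on the bench beside the mallet's place, about 200 mm long, origin at the underside
- beaker: bystander: glass beaker, 64 mm across, 85 tall, origin at the underside
- jar: bystander: amber jar, 54 mm across, 85 tall, origin at the underside
- tip_box: bystander: grey box of pipette tips, 85 x 120 x 58 mm, origin at the underside
- tube_rack: bystander: white rack with capped tubes, 60 x 160 x 86 mm, origin at the underside
- tweezers: bystander: steel tweezers lying flat, 125 mm long, origin at the underside
- dish: bystander: clear shallow dish, 80 mm across, 14 tall, origin at the underside
Things that resemble listed ones, but are neither listed nor needed, are in the scene too. Of the things like the rotor, leave any that is red; of the rest the larger one is meant.

How it is judged (in metres and radians):
On the way, in this order (a step that is already met when the one before it is completed fails the run):
1. the lock pin is knocked down with the mallet (value of joint pin above 0.0105 m and contact force between mallet and pin above 0.3 N).
2. the mallet is back on the bench, let go, while the rotor is still seated (height (world z) of mallet_head below 0.045 m and linear speed of mallet below 0.03 m/s and contact force between mallet and the fingers below 0.1 N and distance between rotor and spindle below 0.012 m), for 0.2 s.
3. the rotor is lifted clear and held level and steady above the machine (z of rotor in the frame of centrifuge above 0.15 m and horizontal distance between rotor and spindle below 0.07 m and angle between rotor's own z axis and vertical below 0.09 rad and linear speed of rotor below 0.02 m/s and angular speed of rotor below 0.15 rad/s and contact force between rotor and the fingers above 1 N and contact force between rotor and centrifuge below 0.1 N and contact force between rotor and mallet below 0.1 N), for 0.3 s.
At the end, for the whole second after the job is handed in: The gripper holds the rotor: underside at least 30 mm above the casing's top, within 70 mm of the spindle's axis sideways, tilted less than 0.09 rad, moving under 20 mm/s and 0.15 rad/s, carried by nothing else. The mallet lies or stands let go on the bench, and the pin is still down (over 9.5 mm) (all of step 3 and height (world z) of mallet_head below 0.045 m and linear speed of mallet below 0.03 m/s and contact force between mallet and the fingers below 0.1 N and value of joint pin above 0.0095 m); the arm keeps its last pose, push and grip.
It fails at once if the gripper or arm pushes the pin (contact force between any of the fingers, the arm and pin above 2 N).
It fails at once if the rotor is tipped (angle between rotor's own z axis and vertical above 0.4 rad).
It fails at once if a bystander is moved over 40 mm (distance of any of screwdriver, beaker, jar, tip_box, tube_rack, tweezers, dish from where it was at the start of the episode above 0.04 m).
It also fails if it takes over 53 s, if anything falls off the work surface, if the arm or the gripper's body presses on something with over 40 N, if the wrist force passes 120 N, or if a joint passes its speed limit or range.

## Working session

There is one attempt and no reset: what is moved stays moved. The work goes in short steps, Python scripts to look and compute and a tool call to move; the robot and the scene stay as the last step left them, time stands still between calls to the robot, and variables do not carry over. Pictures are saved under pics/ and viewed, and the job is handed in when it is done.

Besides the shell and the picture viewer there is one more tool, called after "Request:" by a JSON object that holds its "method" and its "body", one argument or row to a line. play_rows: Moves the arm, as the interface text tells. Its arguments: {"type":"object","properties":{"increments":{"type":"array","items":{"type":"object","properties":{"dx":{"type":"number"},"dy":{"type":"number"},"dz":{"type":"number"},"rx":{"type":"number"},"ry":{"type":"number"},"rz":{"type":"number"}}}},"fingers":{"type":"number"}},"required":["increments"]}

```bash
ls; mkdir -p pics
cat > h.py <<'E'
import numpy as np,cv2,sys
from cell import env,viewer
def shot(n,tag):
    c=viewer.read_camera(n); im=np.ascontiguousarray(c['image'][:,:,::-1])
    cv2.imwrite(f'pics/{tag}.png',im)
    np.savez(f'pics/{tag}.npz',**{k:np.array(v) for k,v in c.items()})
    return c
def load(tag):
    return dict(np.load(f'pics/{tag}.npz'))
def crop(tag,x0,y0,x1,y1,s,out):
    im=cv2.imread(f'pics/{tag}.png')[y0:y1,x0:x1]
    im=cv2.resize(im,None,fx=s,fy=s,interpolation=cv2.INTER_CUBIC)
    cv2.imwrite(f'pics/{out}.png',im)
def P(c):
    R=cv2.Rodrigues(np.array(c['rvec'],float))[0];t=np.array(c['tvec'],float).ravel()
    K=np.array([[c['fx'],0,c['cx']],[0,c['fy'],c['cy']],[0,0,1]],float);return K,R,t
def ray(c,u,v):
    K,R,t=P(c);o=-R.T@t;d=R.T@np.linalg.inv(K)@np.array([u,v,1.]);return o,d
def atz(c,u,v,z):
    o,d=ray(c,u,v);return o+d*(z-o[2])/d[2]
def proj(c,p):
    K,R,t=P(c);q=K@(R@np.array(p,float)+t);return q[:2]/q[2]
E
python3 - <<'E'
from h import *
for n in ['scene','top','wrist']:
    c=shot(n,n+'0'); print(n,c['fx'],c['cx'],c['cy'],ray(c,256,192))
print(env.state())
E
```

```text
pics
scene 359.08320615053833 248.86383016399742 194.5291841137518 (array([1152.23977449,  509.7705472 ,  757.61338124]), array([-0.62099797, -0.49307357, -0.60965936]))
top 367.49659649570276 253.89564324707732 197.3681322563523 (array([ 339.69603409,   -9.49092861, 1223.76484056]), array([ 2.03289118e-01, -7.70137216e-04, -9.79244149e-01]))
wrist 298.94326536103347 255.00665582106822 191.6918403854231 (array([128.06098491, 616.18410031, 385.05495857]), array([ 0.27598096, -0.09343218, -0.9566175 ]))
{'t': 0.15, 'joints': array([ 1.12944607e+00,  4.91410010e-01,  1.55928752e+00, -7.77862385e-06,
        1.09168286e+00, -1.05564447e-01]), 'qvel': array([ 0.00060325, -0.00219703,  0.00014584,  0.00059393,  0.00070744,
        0.00145457]), 'tau': array([ 2.28513425e-03, -6.12895417e+01, -2.58281153e+01,  6.93083159e-02,
        4.72778280e-02, -8.81539381e-05]), 'eef_pos': array([205.89716405, 590.09791194, 404.31036914]), 'tcp_rot': array([-3.14080858e+00, -7.61404871e-05,  2.80581040e+00]), 'ft_force': array([ 0.9011424 , -0.35189662, -0.7545322 ]), 'moment': array([-0.03403031,  0.01220871, -0.00201504]), 'opening': 1.0010741593817558}
```

View pics/scene0.png

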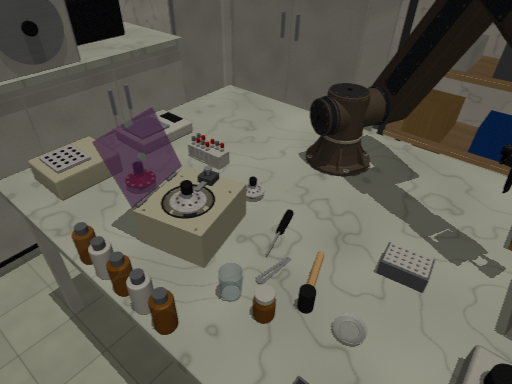

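View pics/top0.png

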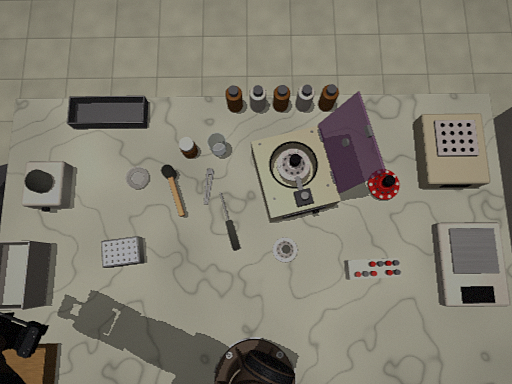

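View pics/wrist0.png

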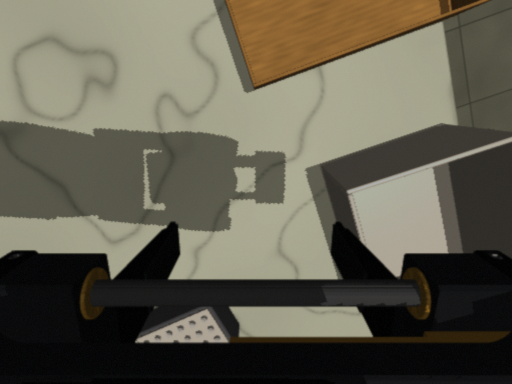

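The scene view shows the machine with its seated rotor at about (186,195) and the mallet at (310,285). In the top view the mallet head is at (168,172), the rotor knob at (295,160) and the lock at (304,196). I'll enlarge these areas.

Run:
```python
from h import *
crop('top0',125,130,255,255,6,'t_mal'); crop('top0',240,85,390,225,5,'t_cen')
crop('scene0',120,140,260,270,5,'s_cen'); crop('scene0',240,200,380,330,5,'s_mal')
```

```text
(no output)
```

View pics/t_mal.png

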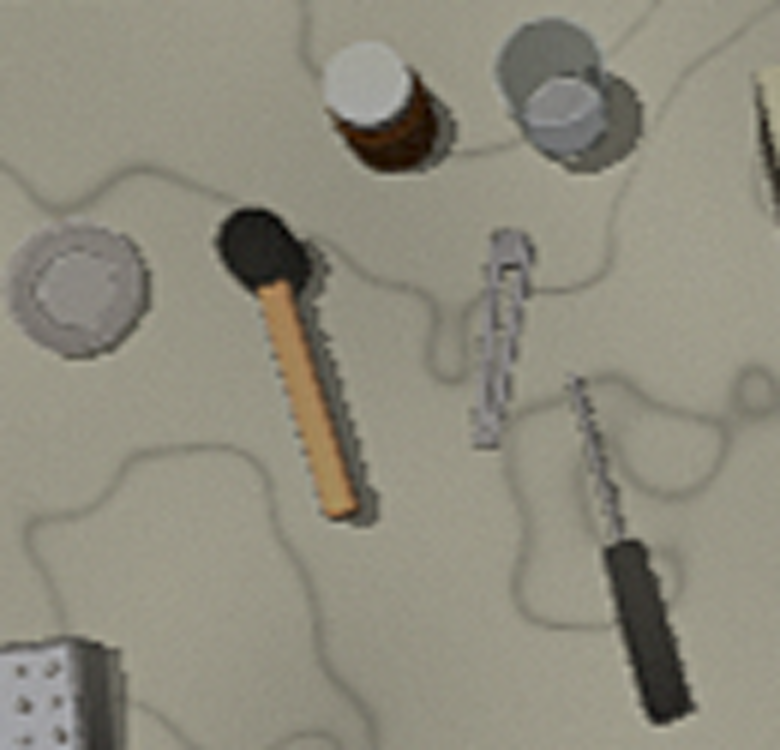

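View pics/t_cen.png

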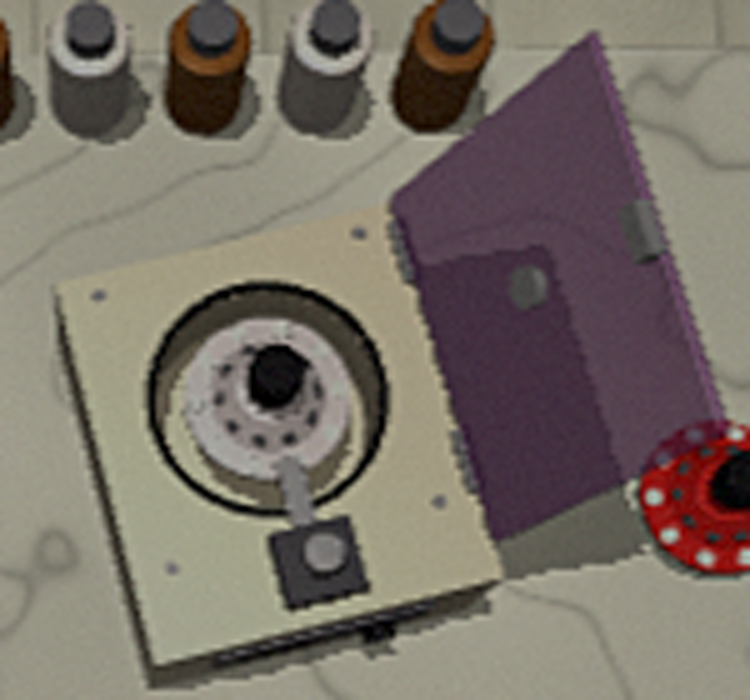

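View pics/s_cen.png

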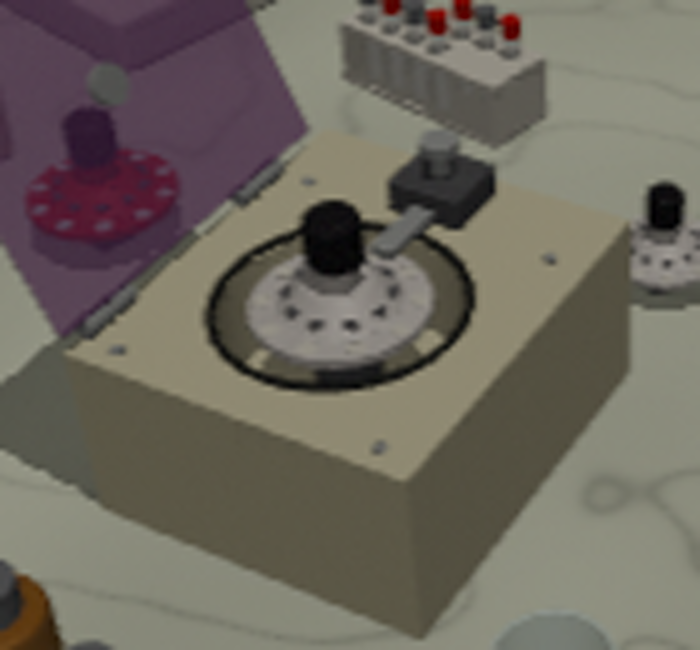

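View pics/s_mal.png

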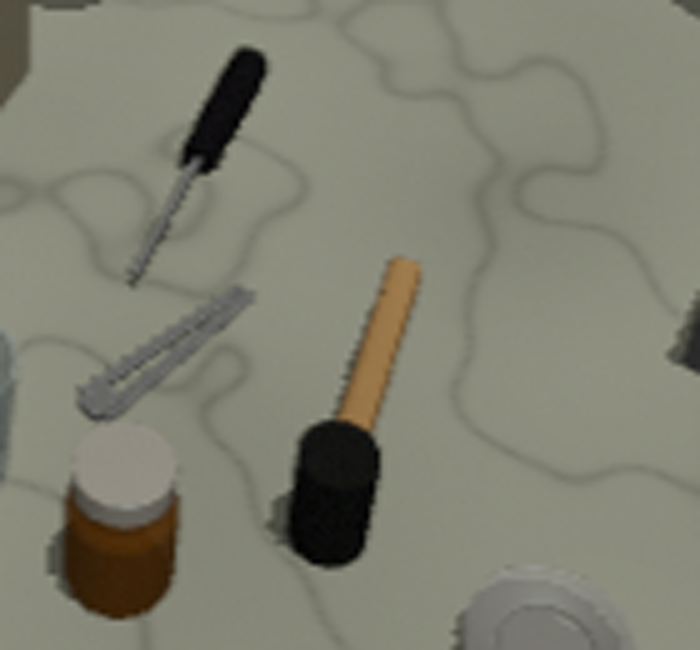

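Run:
```python
from h import *
T=load('top0');S=load('scene0')
f=lambda u,v,x0,y0,s:(x0+(u+.5)/s-.5,y0+(v+.5)/s-.5)
def t(n,u,v,x0,y0,s,z,c=T): print(n,atz(c,*f(u,v,x0,y0,s),z).round(1))
m=(125,130,6);k=(240,85,5)
t('headtop T',255,246,*m,64);t('handle near',273,290,*m,44);t('handle end',341,516,*m,44)
t('pin T',325,553,*k,166);t('knob T',278,374,*k,182);t('bowl T',268,397,*k,120)
for n,u,v in [('c+x+y',55,285),('c+x-y',388,203),('c-x-y',500,578),('c-x+y',152,665)]: t(n,u,v,*k,120)
sm=(240,200,5);sc=(120,140,5)
t('headtop S',341,455,*sm,64,S);t('handle end S',404,262,*sm,44,S)
t('pin S',440,140,*sc,166,S);t('knob S',332,214,*sc,182,S);t('bowl S',341,306,*sc,120,S)
t('c+x+y S',408,481,*sc,120,S);t('c-x+y S',630,228,*sc,120,S)
t('c+x-y S',65,350,*sc,120,S)
print('others: screwdriver'); 
for u,v in [(575,380),(625,540),(670,715)]: t('sd',u,v,*m,8)
for u,v in [(487,440),(512,240)]: t('tw',u,v,*m,3)
t('jar',368,85,*m,85);t('dish',78,290,*m,10);t('tipbox top',20,680,*m,58)
```

```text
headtop T [655.  279.2  64. ]
handle near [635.2 273.3  44. ]
handle end [509.1 232.2  44. ]
pin T [ 548.2 -152.7  166. ]
knob T [ 652.7 -126.7  182. ]
bowl T [ 656.5 -127.   120. ]
c+x+y [731.2   5.  120. ]
c+x-y [ 783.3 -206.9  120. ]
c-x-y [ 540.6 -265.   120. ]
c-x+y [489.3 -51.9 120. ]
headtop S [659.8 280.5  64. ]
handle end S [517.3 231.1  44. ]
pin S [ 551.2 -152.3  166. ]
knob S [ 656.7 -127.3  182. ]
bowl S [ 659.4 -126.   120. ]
c+x+y S [732.2   3.8 120. ]
c-x+y S [497.2 -50.5 120. ]
c+x-y S [ 783.2 -211.7  120. ]
others: screwdriver
sd [590.2 109.8   8. ]
sd [499.2  81.3   8. ]
sd [402.6  56.3   8. ]
tw [557.3 159.6   3. ]
tw [673.5 147.1   3. ]
jar [738.7 215.8  85. ]
dish [645.  392.3  10. ]
tipbox top [421.6 396.4  58. ]
```

```bash
cat >> h.py <<'E'
from scipy.spatial.transform import Rotation as Ro
def go(p,yaw=None):
    s=env.state();R=Ro.from_euler('xyz',s['tcp_rot']);p=np.array(p,float)
    d=R.inv().apply(p-s['eef_pos'])
    r=np.zeros(3)
    if yaw is not None: r=(R.inv()*Ro.from_euler('xyz',[np.pi,0,yaw])).as_rotvec()
    print('t',round(s['t'],2),'pos',s['eef_pos'].round(1),'rot',s['tcp_rot'].round(3),'F',s['ft_force'].round(1),'op',round(s['opening'],3))
    print('d',d.round(1),'|d|',round(np.linalg.norm(d),1),'r6',np.round(np.degrees(r)/6,2))
E
python3 - <<'E'
from h import *
go([614,266,404],3.46)
E
```

```text
t 0.15 pos [205.9 590.1 404.3] rot [-3.141 -0.     2.806] F [ 0.9 -0.4 -0.8] op 1.001
d [-4.921e+02 -1.715e+02  4.000e-01] |d| 521.1 r6 [-0.01 -0.   -6.25]
```

Request:
{"method": "play_rows", "body": {
  "increments": [
    {"dx":-15,"dy":-5,"rz":-0.4},
    {"dx":-45,"dy":-16,"rz":-1.1},
    {"dx":-82,"dy":-29,"rz":-2},
    {"dx":-120,"dy":-42,"rz":-3},
    {"dx":-158,"dy":-55,"rz":-4},
    {"dx":-196,"dy":-68,"rz":-5},
    {"dx":-234,"dy":-81,"rz":-5.8},
    {"dx":-270,"dy":-94,"rz":-6.25}
  ]
}}

```text
invalid input
```

Run:
```python
from h import *
go([614,266,404],3.46)
```

```text
t 0.15 pos [205.9 590.1 404.3] rot [-3.141 -0.     2.806] F [ 0.9 -0.4 -0.8] op 1.001
d [-4.921e+02 -1.715e+02  4.000e-01] |d| 521.1 r6 [-0.01 -0.   -6.25]
```

Request:
{"method": "play_rows", "body": {
  "increments": [
    {"dx":-15,"dy":-5,"dz":0,"rx":0,"ry":0,"rz":-0.4},
    {"dx":-45,"dy":-16,"dz":0,"rx":0,"ry":0,"rz":-1.1},
    {"dx":-82,"dy":-29,"dz":0,"rx":0,"ry":0,"rz":-2},
    {"dx":-120,"dy":-42,"dz":0,"rx":0,"ry":0,"rz":-3},
    {"dx":-158,"dy":-55,"dz":0,"rx":0,"ry":0,"rz":-4},
    {"dx":-196,"dy":-68,"dz":0,"rx":0,"ry":0,"rz":-5},
    {"dx":-234,"dy":-81,"dz":0,"rx":0,"ry":0,"rz":-5.8},
    {"dx":-270,"dy":-94,"dz":0,"rx":0,"ry":0,"rz":-6.25}
  ],
  "fingers": 1
}}

```text
t: 0.82
eef_pos: [431.3, 410.8, 404.2]
tcp_rot: [-3.141, -0.001, -2.818]
ft_force: [0.7, 1.0, 0.4]
opening: 1.001
```

Run:
```python
from h import *
go([614,266,404],3.46)
```

```text
t 0.82 pos [431.3 410.8 404.2] rot [-3.141e+00 -1.000e-03 -2.818e+00] F [0.7 1.  0.4] op 1.001
d [-127.2 -195.4    0.3] |d| 233.1 r6 [-0.01 -0.01  0.05]
```

Request:
{"method": "play_rows", "body": {
  "increments": [
    {"dx":-18,"dy":-28,"dz":0,"rx":0,"ry":0,"rz":0},
    {"dx":-38,"dy":-58,"dz":0,"rx":0,"ry":0,"rz":0},
    {"dx":-58,"dy":-89,"dz":0,"rx":0,"ry":0,"rz":0},
    {"dx":-78,"dy":-120,"dz":0,"rx":0,"ry":0,"rz":0},
    {"dx":-96,"dy":-148,"dz":0,"rx":0,"ry":0,"rz":0},
    {"dx":-112,"dy":-172,"dz":0,"rx":0,"ry":0,"rz":0},
    {"dx":-123,"dy":-189,"dz":0,"rx":0,"ry":0,"rz":0},
    {"dx":-127,"dy":-195,"dz":0,"rx":0,"ry":0,"rz":0}
  ],
  "fingers": 1
}}

```text
t: 1.48
eef_pos: [615.6, 264.2, 403.7]
tcp_rot: [-3.141, -0.001, -2.821]
ft_force: [-1.1, 0.1, -0.4]
opening: 1.0
```

Run:
```python
from h import *
shot('wrist','w1'); crop('w1',0,0,512,384,1.5,'w1b')
go([614,266,404],3.46)
```

```text
t 1.53 pos [615.4 264.5 403.6] rot [-3.141e+00 -1.000e-03 -2.821e+00] F [-0.1 -0.8 -0.4] op 0.999
d [ 0.8  1.9 -0.4] |d| 2.1 r6 [-0.01 -0.01  0.03]
```

View pics/w1b.png

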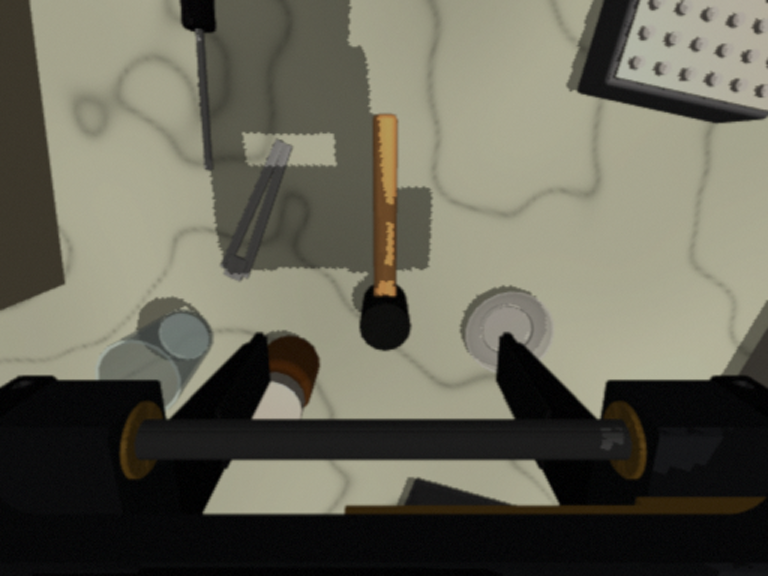

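Run:
```python
from h import *
W=load('w1')
for n,u,v,z in [('end',385.5,116,44),('near',386.5,293,44),('headtop',384.5,324,64)]: print(n,atz(W,(u+.5)/1.5-.5,(v+.5)/1.5-.5,z).round(1))
```

```text
end [513.5 231.   44. ]
near [638.4 273.6  44. ]
headtop [656.5 277.9  64. ]
```

Request:
{"method": "play_rows", "body": {
  "increments": [
    {"dx":1,"dy":1,"dz":20,"rx":0,"ry":0,"rz":0},
    {"dx":1,"dy":1,"dz":52,"rx":0,"ry":0,"rz":0},
    {"dx":1,"dy":1,"dz":88,"rx":0,"ry":0,"rz":0},
    {"dx":1,"dy":1,"dz":124,"rx":0,"ry":0,"rz":0},
    {"dx":1,"dy":1,"dz":156,"rx":0,"ry":0,"rz":0},
    {"dx":1,"dy":1,"dz":182,"rx":0,"ry":0,"rz":0},
    {"dx":1,"dy":1,"dz":196,"rx":0,"ry":0,"rz":0},
    {"dx":1,"dy":1,"dz":200,"rx":0,"ry":0,"rz":0}
  ],
  "fingers": 0.6
}}

```text
t: 2.2
eef_pos: [612.8, 265.6, 201.3]
tcp_rot: [-3.141, -0.005, -2.82]
ft_force: [-1.7, -0.3, 0.4]
opening: 0.605
```

Run:
```python
from h import *
shot('wrist','w2'); crop('w2',0,0,512,384,1.5,'w2b')
go([614,265.3,203],3.465)
```

```text
t 2.25 pos [613.3 265.5 202.3] rot [-3.141 -0.004 -2.82 ] F [ 0.1 -0.  -0.7] op 0.606
d [-0.6 -0.4 -0.7] |d| 1.0 r6 [-0.01 -0.03 -0.02]
```

View pics/w2b.png

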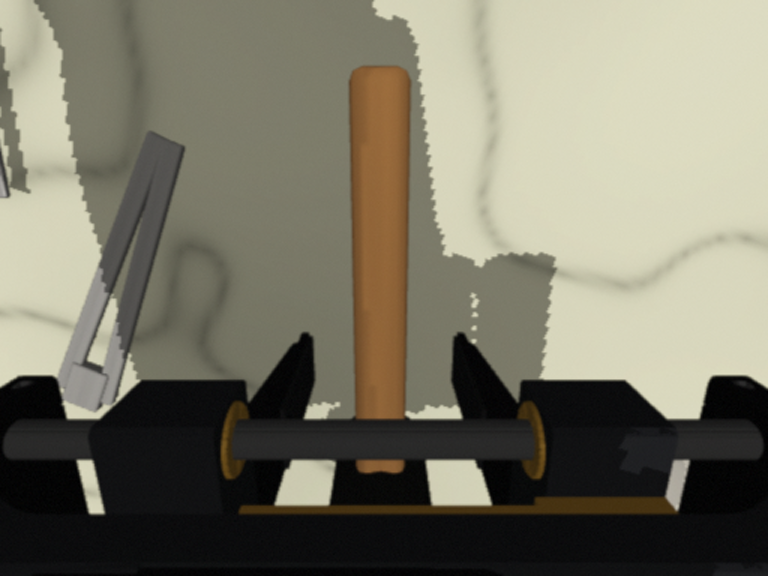

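The handle at (381,260) runs centred between the fingers. I'll close them on it.

Request:
{"method": "play_rows", "body": {
  "increments": [
    {"dx":0,"dy":0,"dz":0,"rx":0,"ry":0,"rz":0},
    {"dx":0,"dy":0,"dz":0,"rx":0,"ry":0,"rz":0},
    {"dx":0,"dy":0,"dz":0,"rx":0,"ry":0,"rz":0},
    {"dx":0,"dy":0,"dz":0,"rx":0,"ry":0,"rz":0},
    {"dx":0,"dy":0,"dz":0,"rx":0,"ry":0,"rz":0},
    {"dx":0,"dy":0,"dz":0,"rx":0,"ry":0,"rz":0},
    {"dx":0,"dy":0,"dz":0,"rx":0,"ry":0,"rz":0},
    {"dx":0,"dy":0,"dz":0,"rx":0,"ry":0,"rz":0}
  ],
  "fingers": 0
}}

```text
t: 2.92
eef_pos: [613.3, 265.4, 202.7]
tcp_rot: [-3.141, -0.003, -2.82]
ft_force: [-1.0, -0.7, 4.2]
opening: 0.188
```

Request:
{"method": "play_rows", "body": {
  "increments": [
    {"dx":0,"dy":0,"dz":-4,"rx":0,"ry":0,"rz":0},
    {"dx":0,"dy":0,"dz":-12,"rx":0,"ry":0,"rz":0},
    {"dx":0,"dy":0,"dz":-28,"rx":0,"ry":0,"rz":0},
    {"dx":0,"dy":0,"dz":-52,"rx":0,"ry":0,"rz":0},
    {"dx":0,"dy":0,"dz":-80,"rx":0,"ry":0,"rz":0},
    {"dx":0,"dy":0,"dz":-110,"rx":0,"ry":0,"rz":0},
    {"dx":0,"dy":0,"dz":-140,"rx":0,"ry":0,"rz":0},
    {"dx":0,"dy":0,"dz":-170,"rx":0,"ry":0,"rz":0}
  ],
  "fingers": 0
}}

```text
t: 3.58
eef_pos: [613.4, 265.7, 374.3]
tcp_rot: [-3.141, -0.004, -2.82]
ft_force: [0.4, -0.1, -4.5]
opening: 0.19
```

Run:
```python
from h import *
shot('wrist','w3'); crop('w3',0,0,512,384,1.5,'w3b'); shot('scene','s3');crop('s3',240,130,400,290,4,'s3b')
go([550-46*.972,-152.5-46*.233,420],3.377)
```

```text
t 3.68 pos [613.9 265.9 378.3] rot [-3.141  0.005 -2.82 ] F [-0.  -0.6 -4.3] op 0.188
d [ 238.6 -372.8  -42.5] |d| 444.7 r6 [-0.01  0.05  0.83]
```

View pics/w3b.png

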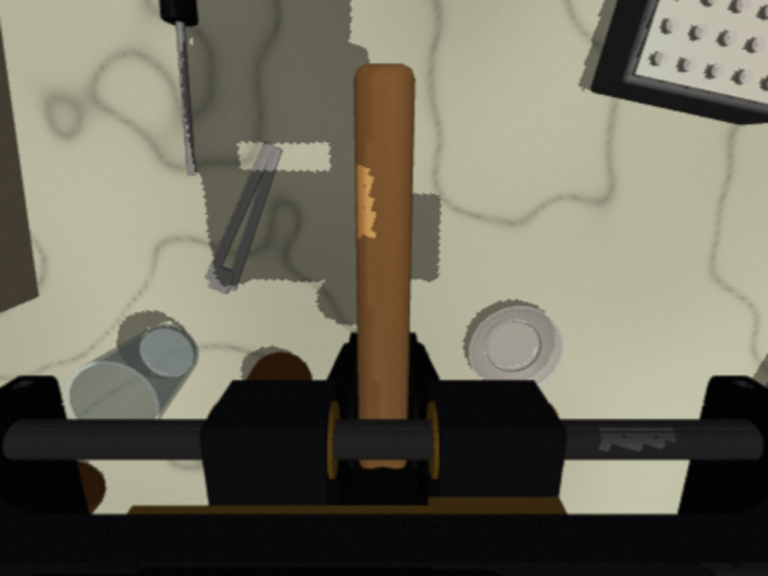

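View pics/s3b.png

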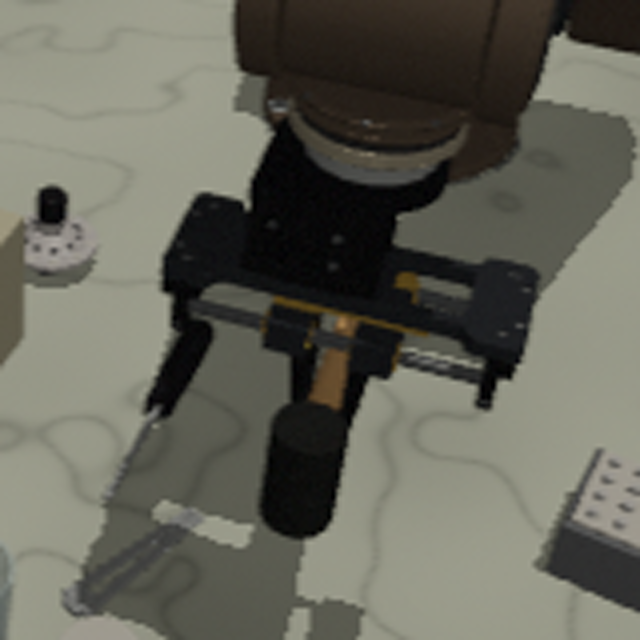

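Run:
```python
from h import *
T=load('top0')
for u,v in [(725,415),(595,35)]:
    p=atz(T,240+u/5,85+v/5,310); d=p[:2]-[637,-131.5]; a=.235
    print(p.round(0),(np.array([[np.cos(a),np.sin(a)],[-np.sin(a),np.cos(a)]])@d).round(0))
go([506.3,-167,410],3.462)
```

```text
[ 589. -342.  310.] [ -96. -193.]
[ 800. -288.  310.] [ 122. -190.]
t 3.68 pos [613.9 265.9 378.3] rot [-3.141  0.005 -2.82 ] F [-0.  -0.6 -4.3] op 0.188
d [ 238.9 -376.7  -32.5] |d| 447.2 r6 [-0.01  0.04  0.01]
```

Request:
{"method": "play_rows", "body": {
  "increments": [
    {"dx":7,"dy":-11,"dz":-8,"rx":0,"ry":0,"rz":0},
    {"dx":20,"dy":-31,"dz":-20,"rx":0,"ry":0,"rz":0},
    {"dx":37,"dy":-58,"dz":-28,"rx":0,"ry":0,"rz":0},
    {"dx":55,"dy":-87,"dz":-32,"rx":0,"ry":0,"rz":0},
    {"dx":74,"dy":-117,"dz":-32,"rx":0,"ry":0,"rz":0},
    {"dx":93,"dy":-147,"dz":-32,"rx":0,"ry":0,"rz":0},
    {"dx":112,"dy":-177,"dz":-32,"rx":0,"ry":0,"rz":0},
    {"dx":130,"dy":-205,"dz":-32,"rx":0,"ry":0,"rz":0}
  ],
  "fingers": 0
}}

```text
t: 4.35
eef_pos: [554.0, 28.3, 409.1]
tcp_rot: [-3.141, 0.003, -2.82]
ft_force: [1.1, -0.1, -4.1]
opening: 0.189
```

Run:
```python
from h import *
go([506.3,-167,410],3.462)
```

```text
t 4.35 pos [554.   28.3 409.1] rot [-3.141e+00  3.000e-03 -2.820e+00] F [ 1.1 -0.1 -4.1] op 0.189
d [ 107.  -170.2   -1.1] |d| 201.0 r6 [-0.    0.03  0.01]
```

Request:
{"method": "play_rows", "body": {
  "increments": [
    {"dx":18,"dy":-29,"dz":-1,"rx":0,"ry":0,"rz":0},
    {"dx":35,"dy":-56,"dz":-1,"rx":0,"ry":0,"rz":0},
    {"dx":52,"dy":-83,"dz":-1,"rx":0,"ry":0,"rz":0},
    {"dx":68,"dy":-108,"dz":-1,"rx":0,"ry":0,"rz":0},
    {"dx":83,"dy":-132,"dz":-1,"rx":0,"ry":0,"rz":0},
    {"dx":95,"dy":-152,"dz":-1,"rx":0,"ry":0,"rz":0},
    {"dx":104,"dy":-165,"dz":-1,"rx":0,"ry":0,"rz":0},
    {"dx":107,"dy":-170,"dz":-1,"rx":0,"ry":0,"rz":0}
  ],
  "fingers": 0
}}

```text
t: 5.02
eef_pos: [505.1, -169.0, 409.1]
tcp_rot: [3.141, 0.001, -2.822]
ft_force: [-0.4, 1.0, -3.8]
opening: 0.191
```

Run:
```python
from h import *
shot('scene','s4');crop('s4',120,90,280,250,4,'s4b');shot('top','t4');crop('t4',240,110,370,240,5,'t4b')
go([506.3,-167,410],3.462)
S=load('s4');
print((proj(S,[550,-152.5,166])-[120,90])*4,(proj(S,[550,-152.5,207])-[120,90])*4,(proj(S,[550,-152.5,271])-[120,90])*4)
T=load('t4');print((proj(T,[550,-152.5,271])-[240,110])*5)
```

```text
t 5.12 pos [ 505.6 -167.7  409.3] rot [ 3.141e+00  2.000e-03 -2.822e+00] F [-0.5 -0.1 -3.1] op 0.189
d [-0.8  0.4 -0.7] |d| 1.2 r6 [ 0.01  0.02 -0.  ]
[351.42134901 309.60958294] [347.79408036 262.24520762] [341.76560784 183.52624243]
[347.95880679 384.08680651]
```

View pics/s4b.png

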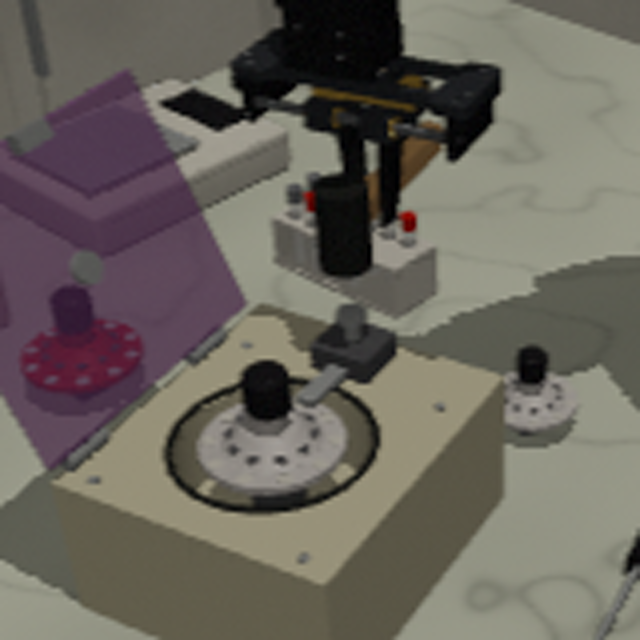

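View pics/t4b.png

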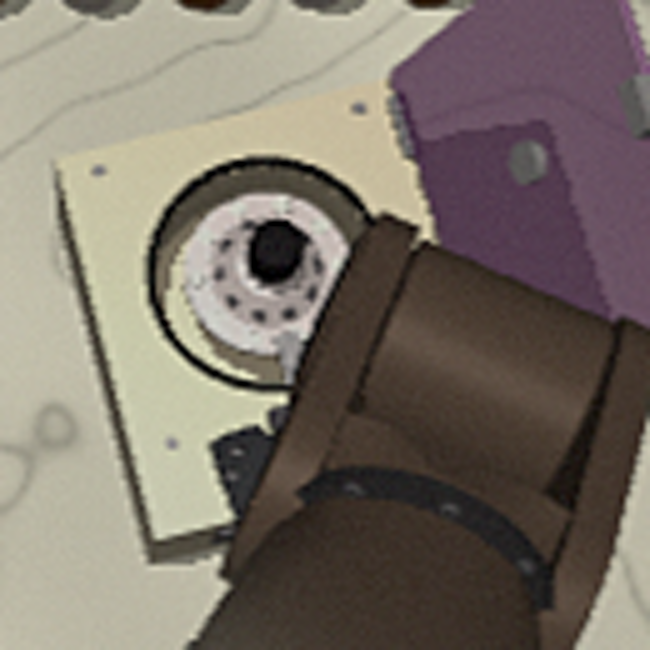

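Request:
{"method": "play_rows", "body": {
  "increments": [
    {"dx":0,"dy":0,"dz":6,"rx":0,"ry":0,"rz":0},
    {"dx":0,"dy":0,"dz":16,"rx":0,"ry":0,"rz":0},
    {"dx":0,"dy":0,"dz":28,"rx":0,"ry":0,"rz":0},
    {"dx":0,"dy":0,"dz":40,"rx":0,"ry":0,"rz":0},
    {"dx":0,"dy":0,"dz":49,"rx":0,"ry":0,"rz":0},
    {"dx":0,"dy":0,"dz":53,"rx":0,"ry":0,"rz":0},
    {"dx":0,"dy":0,"dz":54,"rx":0,"ry":0,"rz":0}
  ],
  "fingers": 0
}}

```text
t: 5.7
eef_pos: [505.6, -167.0, 355.1]
tcp_rot: [3.14, 0.001, -2.821]
ft_force: [-8.3, 1.8, 13.9]
opening: 0.19
```

Run:
```python
from h import *
shot('scene','s5');crop('s5',140,100,260,220,6,'s5b');shot('wrist','w5');crop('w5',0,0,512,384,1.5,'w5b')
go([505.6,-167.7,357],3.462)
S=load('s5');
for z in (154,218): print((proj(S,[550,-152.5,z])-[140,100])*6)
```

```text
t 5.8 pos [ 505.5 -167.   355.3] rot [ 3.140e+00  1.000e-03 -2.821e+00] F [-4.6  1.1  4. ] op 0.186
d [ 0.2 -0.7 -1.7] |d| 1.9 r6 [0.01 0.01 0.  ]
[408.67596631 424.574967  ]
[400.18606502 313.71500343]
```

View pics/s5b.png

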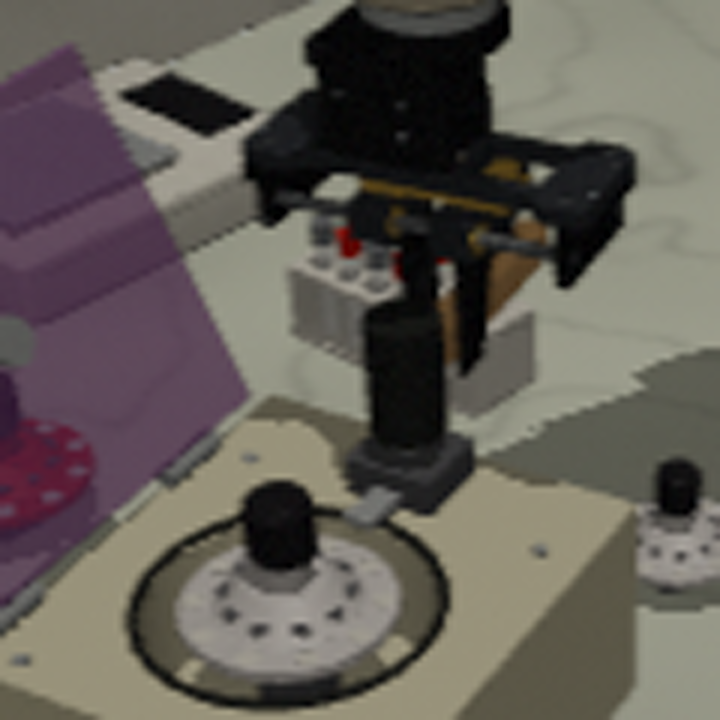

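View pics/w5b.png

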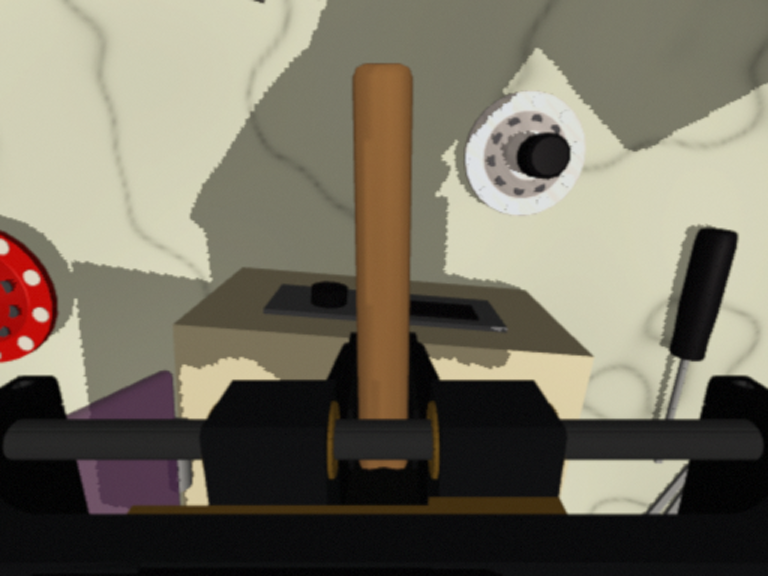

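Request:
{"method": "play_rows", "body": {
  "increments": [
    {"dx":0,"dy":0,"dz":1.5,"rx":0,"ry":0,"rz":0},
    {"dx":0,"dy":0,"dz":3,"rx":0,"ry":0,"rz":0},
    {"dx":0,"dy":0,"dz":4,"rx":0,"ry":0,"rz":0},
    {"dx":0,"dy":0,"dz":4,"rx":0,"ry":0,"rz":0}
  ],
  "fingers": 0
}}

```text
t: 6.13
eef_pos: [505.2, -166.7, 352.4]
tcp_rot: [-3.142, 0.001, -2.82]
ft_force: [-9.7, -2.7, 16.4]
opening: 0.19
```

Run:
```python
from h import *
go([505.6,-167.7,405],3.462)
shot('wrist','w6');crop('w6',150,0,400,384,2,'w6b')
```

```text
t 6.13 pos [ 505.2 -166.7  352.4] rot [-3.142e+00  1.000e-03 -2.820e+00] F [-9.7 -2.7 16.4] op 0.19
d [ -0.1  -1.1 -52.6] |d| 52.6 r6 [-0.    0.01  0.01]
```

Request:
{"method": "play_rows", "body": {
  "increments": [
    {"dx":0,"dy":0,"dz":-8,"rx":0,"ry":0,"rz":0},
    {"dx":0,"dy":0,"dz":-22,"rx":0,"ry":0,"rz":0},
    {"dx":0,"dy":0,"dz":-36,"rx":0,"ry":0,"rz":0},
    {"dx":0,"dy":0,"dz":-48,"rx":0,"ry":0,"rz":0},
    {"dx":0,"dy":0,"dz":-55,"rx":0,"ry":0,"rz":0},
    {"dx":0,"dy":0,"dz":-57,"rx":0,"ry":0,"rz":0}
  ],
  "fingers": 0
}}

```text
t: 6.68
eef_pos: [505.3, -166.3, 410.3]
tcp_rot: [-3.141, 0.002, -2.819]
ft_force: [0.6, -0.6, -3.4]
opening: 0.189
```

Run:
```python
from h import *
shot('scene','s7');crop('s7',140,100,260,220,6,'s7b');shot('wrist','w7');crop('w7',0,0,512,384,1.5,'w7b')
go([613.3,265.4,410],3.462)
S=load('s7')
for z in (154,166): print((proj(S,[550,-152.5,z])-[140,100])*6)
```

```text
t 6.78 pos [ 505.2 -166.4  409.2] rot [ 3.141e+00  1.000e-03 -2.819e+00] F [-0.2  0.8 -3.4] op 0.184
d [-239.3  375.4   -0.6] |d| 445.2 r6 [0.   0.01 0.02]
[408.67596631 424.574967  ]
[407.13202352 404.41437441]
```

View pics/s7b.png

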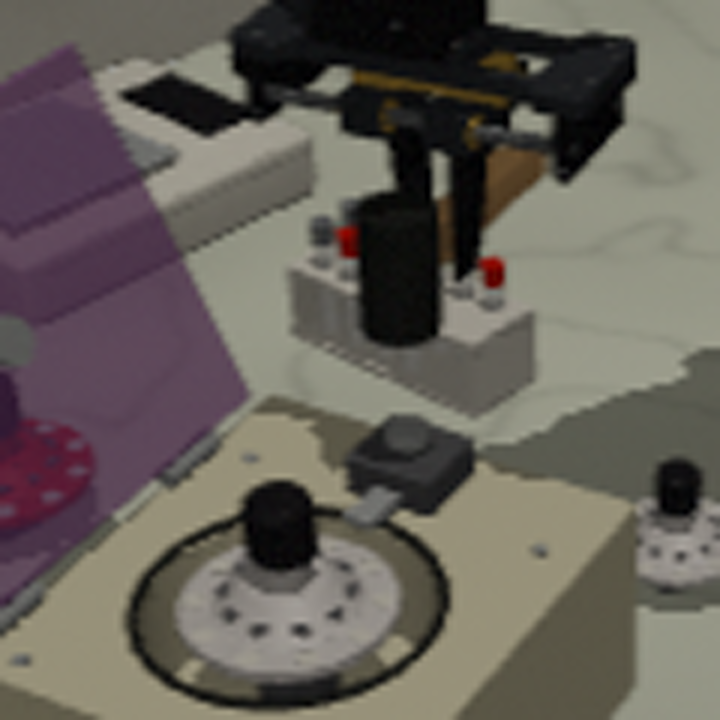

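View pics/w7b.png

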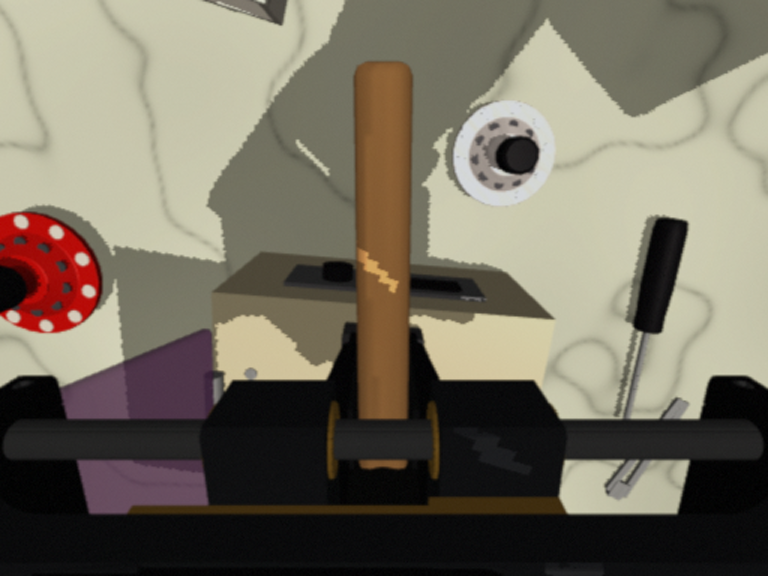

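The pin top now sits at about (408,425), where I project it for fully down, and the catch has drawn back. I'll carry the mallet back.

Request:
{"method": "play_rows", "body": {
  "increments": [
    {"dx":-7,"dy":11,"dz":-1,"rx":0,"ry":0,"rz":0},
    {"dx":-20,"dy":31,"dz":-1,"rx":0,"ry":0,"rz":0},
    {"dx":-37,"dy":58,"dz":-1,"rx":0,"ry":0,"rz":0},
    {"dx":-55,"dy":87,"dz":-1,"rx":0,"ry":0,"rz":0},
    {"dx":-74,"dy":117,"dz":-1,"rx":0,"ry":0,"rz":0},
    {"dx":-93,"dy":147,"dz":-1,"rx":0,"ry":0,"rz":0},
    {"dx":-112,"dy":177,"dz":-1,"rx":0,"ry":0,"rz":0},
    {"dx":-130,"dy":205,"dz":-1,"rx":0,"ry":0,"rz":0}
  ],
  "fingers": 0
}}

```text
t: 7.45
eef_pos: [563.5, 71.9, 409.5]
tcp_rot: [3.141, -0.001, -2.819]
ft_force: [0.4, -0.3, -2.6]
opening: 0.188
```

Run:
```python
from h import *
go([613.3,265.4,410],3.462)
```

```text
t 7.45 pos [563.5  71.9 409.5] rot [ 3.141e+00 -1.000e-03 -2.819e+00] F [ 0.4 -0.3 -2.6] op 0.188
d [-108.5  167.8   -0.5] |d| 199.8 r6 [ 0.01 -0.01  0.02]
```

Request:
{"method": "play_rows", "body": {
  "increments": [
    {"dx":-18,"dy":28,"dz":0,"rx":0,"ry":0,"rz":0},
    {"dx":-36,"dy":55,"dz":0,"rx":0,"ry":0,"rz":0},
    {"dx":-53,"dy":82,"dz":0,"rx":0,"ry":0,"rz":0},
    {"dx":-69,"dy":107,"dz":0,"rx":0,"ry":0,"rz":0},
    {"dx":-84,"dy":130,"dz":0,"rx":0,"ry":0,"rz":0},
    {"dx":-96,"dy":149,"dz":0,"rx":0,"ry":0,"rz":0},
    {"dx":-105,"dy":163,"dz":0,"rx":0,"ry":0,"rz":0},
    {"dx":-108.5,"dy":168,"dz":0,"rx":0,"ry":0,"rz":0}
  ],
  "fingers": 0
}}

```text
t: 8.12
eef_pos: [613.0, 268.6, 408.1]
tcp_rot: [3.14, -0.002, -2.817]
ft_force: [-0.5, 0.1, -3.4]
opening: 0.185
```

Request:
{"method": "play_rows", "body": {
  "increments": [
    {"dx":0,"dy":0,"dz":20,"rx":0,"ry":0,"rz":0},
    {"dx":0,"dy":0,"dz":50,"rx":0,"ry":0,"rz":0},
    {"dx":0,"dy":0,"dz":85,"rx":0,"ry":0,"rz":0},
    {"dx":0,"dy":0,"dz":118,"rx":0,"ry":0,"rz":0},
    {"dx":0,"dy":0,"dz":145,"rx":0,"ry":0,"rz":0},
    {"dx":0,"dy":0,"dz":166,"rx":0,"ry":0,"rz":0},
    {"dx":0,"dy":0,"dz":180,"rx":0,"ry":0,"rz":0},
    {"dx":0,"dy":0,"dz":188,"rx":0,"ry":0,"rz":0}
  ],
  "fingers": 0
}}

```text
t: 8.78
eef_pos: [611.8, 268.5, 217.2]
tcp_rot: [3.14, -0.006, -2.817]
ft_force: [1.2, -0.3, -3.5]
opening: 0.19
```

Run:
```python
from h import *
go([613.3,265.4,202.5],3.462)
```

```text
t 8.78 pos [611.8 268.5 217.2] rot [ 3.14  -0.006 -2.817] F [ 1.2 -0.3 -3.5] op 0.19
d [-0.6 -3.4 14.7] |d| 15.1 r6 [ 0.01 -0.06  0.04]
```

Request:
{"method": "play_rows", "body": {
  "increments": [
    {"dx":0,"dy":-3,"dz":4,"rx":0,"ry":0,"rz":0},
    {"dx":0,"dy":-3,"dz":8,"rx":0,"ry":0,"rz":0},
    {"dx":0,"dy":-3,"dz":11,"rx":0,"ry":0,"rz":0},
    {"dx":0,"dy":-3,"dz":13,"rx":0,"ry":0,"rz":0},
    {"dx":0,"dy":-3,"dz":14,"rx":0,"ry":0,"rz":0},
    {"dx":0,"dy":-3,"dz":14,"rx":0,"ry":0,"rz":0}
  ],
  "fingers": 0
}}

```text
t: 9.28
eef_pos: [612.7, 265.6, 203.6]
tcp_rot: [3.14, -0.006, -2.818]
ft_force: [-0.9, 0.1, -3.9]
opening: 0.191
```

Run:
```python
from h import *
shot('scene','s8');crop('s8',240,180,380,320,5,'s8b')
go([613.3,265.4,202.5],3.462)
```

```text
t 9.33 pos [612.7 265.7 203.7] rot [ 3.14  -0.006 -2.817] F [-0.1 -0.6 -4.3] op 0.19
d [-0.5 -0.4  1.2] |d| 1.3 r6 [ 0.01 -0.05  0.04]
```

View pics/s8b.png

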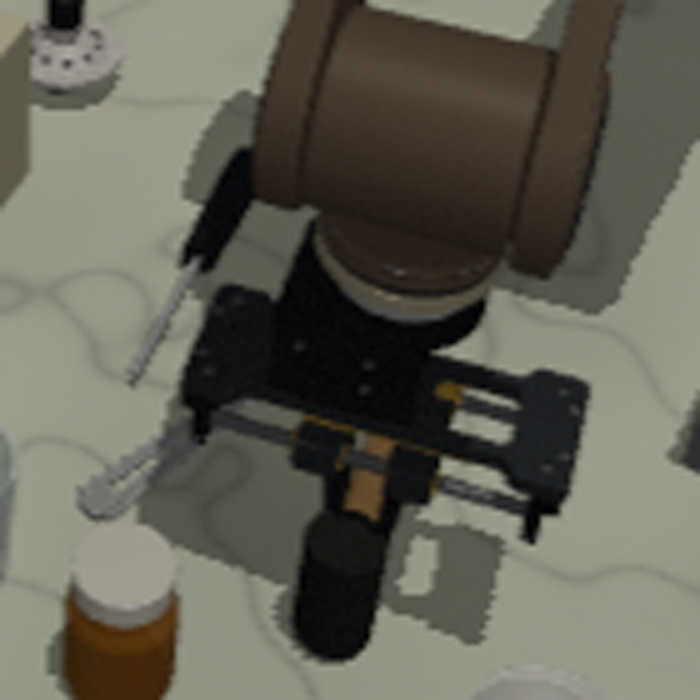

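Still hanging, about 1 mm up. I'll lower until contact.

Request:
{"method": "play_rows", "body": {
  "increments": [
    {"dx":0,"dy":0,"dz":1,"rx":0,"ry":0,"rz":0},
    {"dx":0,"dy":0,"dz":2,"rx":0,"ry":0,"rz":0},
    {"dx":0,"dy":0,"dz":2,"rx":0,"ry":0,"rz":0},
    {"dx":0,"dy":0,"dz":2,"rx":0,"ry":0,"rz":0}
  ],
  "fingers": 0
}}

```text
t: 9.67
eef_pos: [612.7, 265.6, 201.7]
tcp_rot: [3.14, -0.005, -2.817]
ft_force: [0.6, 0.4, -4.2]
opening: 0.191
```

Request:
{"method": "play_rows", "body": {
  "increments": [
    {"dx":0,"dy":0,"dz":1,"rx":0,"ry":0,"rz":0},
    {"dx":0,"dy":0,"dz":2,"rx":0,"ry":0,"rz":0},
    {"dx":0,"dy":0,"dz":2,"rx":0,"ry":0,"rz":0}
  ],
  "fingers": 0
}}

```text
t: 9.92
eef_pos: [612.7, 265.7, 199.6]
tcp_rot: [3.14, -0.005, -2.817]
ft_force: [-0.3, -0.3, -3.0]
opening: 0.188
```

Request:
{"method": "play_rows", "body": {
  "increments": [
    {"dx":0,"dy":0,"dz":0.7,"rx":0,"ry":0,"rz":0},
    {"dx":0,"dy":0,"dz":1.4,"rx":0,"ry":0,"rz":0},
    {"dx":0,"dy":0,"dz":1.4,"rx":0,"ry":0,"rz":0}
  ],
  "fingers": 0
}}

```text
t: 10.17
eef_pos: [612.6, 265.7, 199.4]
tcp_rot: [3.14, -0.005, -2.817]
ft_force: [-4.3, -1.7, 7.5]
opening: 0.183
```

Contact. I'll release, then rise.

Request:
{"method": "play_rows", "body": {
  "increments": [
    {"dx":0,"dy":0,"dz":-0.5,"rx":0,"ry":0,"rz":0},
    {"dx":0,"dy":0,"dz":-0.5,"rx":0,"ry":0,"rz":0},
    {"dx":0,"dy":0,"dz":-0.5,"rx":0,"ry":0,"rz":0},
    {"dx":0,"dy":0,"dz":-0.5,"rx":0,"ry":0,"rz":0},
    {"dx":0,"dy":0,"dz":-0.5,"rx":0,"ry":0,"rz":0},
    {"dx":0,"dy":0,"dz":-0.5,"rx":0,"ry":0,"rz":0}
  ],
  "fingers": 0.6
}}

```text
t: 10.67
eef_pos: [612.6, 265.7, 199.7]
tcp_rot: [3.14, -0.005, -2.817]
ft_force: [0.2, -0.7, 0.7]
opening: 0.548
```

Request:
{"method": "play_rows", "body": {
  "increments": [
    {"dx":0,"dy":0,"dz":-12,"rx":0,"ry":0,"rz":0},
    {"dx":0,"dy":0,"dz":-38,"rx":0,"ry":0,"rz":0},
    {"dx":0,"dy":0,"dz":-70,"rx":0,"ry":0,"rz":0},
    {"dx":0,"dy":0,"dz":-104,"rx":0,"ry":0,"rz":0},
    {"dx":0,"dy":0,"dz":-138,"rx":0,"ry":0,"rz":0},
    {"dx":0,"dy":0,"dz":-170,"rx":0,"ry":0,"rz":0},
    {"dx":0,"dy":0,"dz":-195,"rx":0,"ry":0,"rz":0},
    {"dx":0,"dy":0,"dz":-210,"rx":0,"ry":0,"rz":0}
  ],
  "fingers": 0.6
}}

```text
t: 11.33
eef_pos: [613.4, 265.7, 414.3]
tcp_rot: [3.14, -0.0, -2.817]
ft_force: [0.2, 0.5, 0.3]
opening: 0.602
```

Run:
```python
from h import *
shot('scene','s9');crop('s9',100,130,380,340,2.8,'s9b')
go([656,-127,430],1.806)
```

```text
t 11.38 pos [613.5 265.7 416.2] rot [ 3.140e+00  2.000e-03 -2.817e+00] F [-0.1  0.1  1.1] op 0.602
d [  84.9 -385.8  -14.5] |d| 395.3 r6 [3.000e-02 1.000e-02 1.585e+01]
```

View pics/s9b.png

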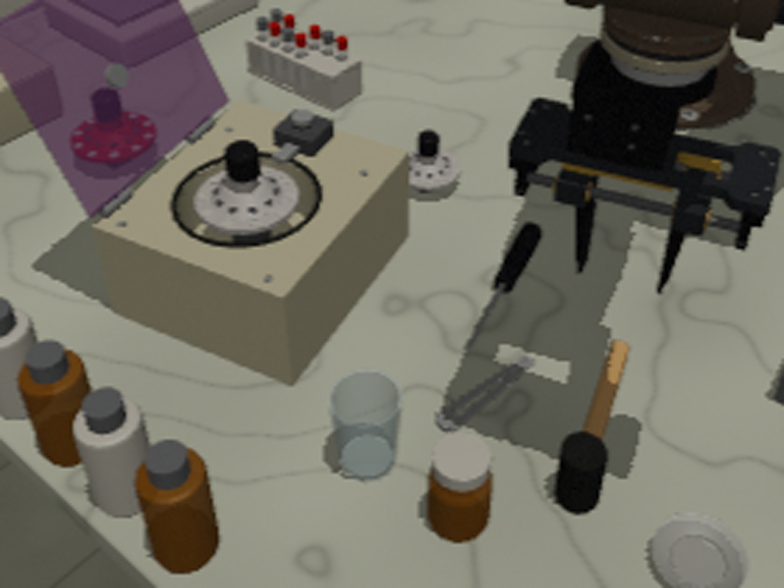

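Run:
```python
from h import *
go([656,-127,425],3.377)
```

```text
t 11.38 pos [613.5 265.7 416.2] rot [ 3.140e+00  2.000e-03 -2.817e+00] F [-0.1  0.1  1.1] op 0.602
d [  84.9 -385.8   -9.5] |d| 395.1 r6 [0.01 0.02 0.85]
```

Request:
{"method": "play_rows", "body": {
  "increments": [
    {"dx":4,"dy":-16,"dz":-3,"rx":0,"ry":0,"rz":0.1},
    {"dx":10,"dy":-45,"dz":-6,"rx":0,"ry":0,"rz":0.3},
    {"dx":18,"dy":-81,"dz":-9,"rx":0,"ry":0,"rz":0.5},
    {"dx":26,"dy":-119,"dz":-9,"rx":0,"ry":0,"rz":0.7},
    {"dx":34,"dy":-157,"dz":-9,"rx":0,"ry":0,"rz":0.85},
    {"dx":43,"dy":-195,"dz":-9,"rx":0,"ry":0,"rz":0.85},
    {"dx":51,"dy":-232,"dz":-9,"rx":0,"ry":0,"rz":0.85},
    {"dx":59,"dy":-267,"dz":-9,"rx":0,"ry":0,"rz":0.85}
  ],
  "fingers": 0.6
}}

```text
t: 12.05
eef_pos: [642.2, -9.0, 424.4]
tcp_rot: [3.14, 0.001, -2.907]
ft_force: [0.8, 0.4, -1.0]
opening: 0.599
```

Run:
```python
from h import *
go([656,-127,425],3.377)
```

```text
t 12.05 pos [642.2  -9.  424.4] rot [ 3.140e+00  1.000e-03 -2.907e+00] F [ 0.8  0.4 -1. ] op 0.599
d [  14.  -118.    -0.8] |d| 118.8 r6 [ 0.02  0.01 -0.01]
```

Request:
{"method": "play_rows", "body": {
  "increments": [
    {"dx":3,"dy":-28,"dz":0,"rx":0,"ry":0,"rz":0},
    {"dx":6,"dy":-54,"dz":0,"rx":0,"ry":0,"rz":0},
    {"dx":9,"dy":-78,"dz":0,"rx":0,"ry":0,"rz":0},
    {"dx":11,"dy":-97,"dz":0,"rx":0,"ry":0,"rz":0},
    {"dx":13,"dy":-111,"dz":0,"rx":0,"ry":0,"rz":0},
    {"dx":14,"dy":-118,"dz":0,"rx":0,"ry":0,"rz":0},
    {"dx":14,"dy":-118,"dz":0,"rx":0,"ry":0,"rz":0}
  ],
  "fingers": 0.6
}}

```text
t: 12.63
eef_pos: [655.9, -128.3, 423.8]
tcp_rot: [3.14, 0.001, -2.909]
ft_force: [0.6, -0.3, 0.5]
opening: 0.598
```

Run:
```python
from h import *
shot('wrist','wa');crop('wa',0,0,512,384,1.5,'wab')
go([656,-127,425],3.377)
W=load('wa')
for p in ([656,-127,182],[656,-127,136],[550,-152.5,154]): print(p,proj(W,p)*1.5)
```

```text
t 12.68 pos [ 655.9 -127.2  423.9] rot [ 3.140e+00  1.000e-03 -2.908e+00] F [-0.9  0.2  0.1] op 0.6
d [-0.2  0.2 -1.1] |d| 1.1 r6 [ 0.02  0.01 -0.02]
[656, -127, 182] [385.70008956 315.28499779]
[656, -127, 136] [385.07161767 289.57333   ]
[550, -152.5, 154] [385.05082002  98.6577916 ]
```

View pics/wab.png

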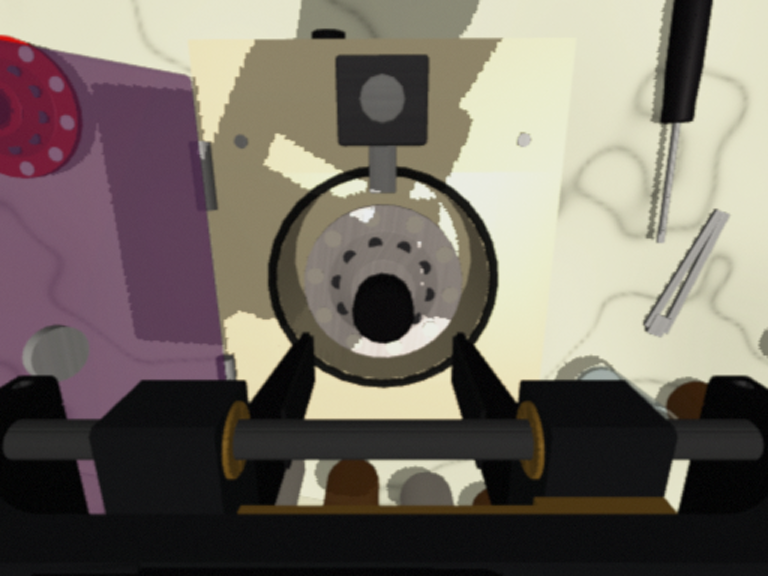

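Request:
{"method": "play_rows", "body": {
  "increments": [
    {"dx":0,"dy":0,"dz":12,"rx":0,"ry":0,"rz":0},
    {"dx":0,"dy":0,"dz":30,"rx":0,"ry":0,"rz":0},
    {"dx":0,"dy":0,"dz":48,"rx":0,"ry":0,"rz":0},
    {"dx":0,"dy":0,"dz":64,"rx":0,"ry":0,"rz":0},
    {"dx":0,"dy":0,"dz":76,"rx":0,"ry":0,"rz":0},
    {"dx":0,"dy":0,"dz":83,"rx":0,"ry":0,"rz":0},
    {"dx":0,"dy":0,"dz":85,"rx":0,"ry":0,"rz":0}
  ],
  "fingers": 0.6
}}

```text
t: 13.27
eef_pos: [655.8, -126.4, 337.4]
tcp_rot: [3.138, -0.001, -2.907]
ft_force: [-0.3, 1.0, 0.5]
opening: 0.602
```

Run:
```python
from h import *
shot('wrist','wb');crop('wb',100,100,412,384,2,'wbb')
shot('scene','sb');crop('sb',130,90,260,220,5,'sbb')
go([656,-127,339],3.377)
```

```text
t 13.37 pos [ 656.  -126.8  338.9] rot [ 3.139e+00  1.000e-03 -2.908e+00] F [-0.4 -0.1 -0.4] op 0.603
d [ 0.1 -0.2 -0.1] |d| 0.3 r6 [ 0.02  0.01 -0.01]
```

View pics/wbb.png

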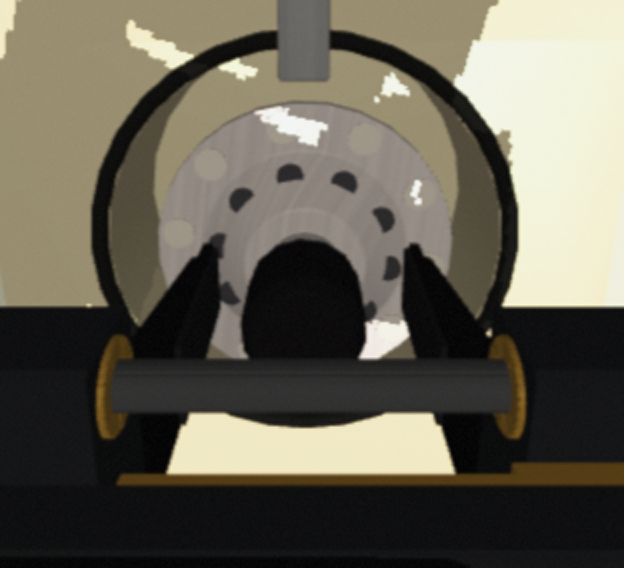

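View pics/sbb.png

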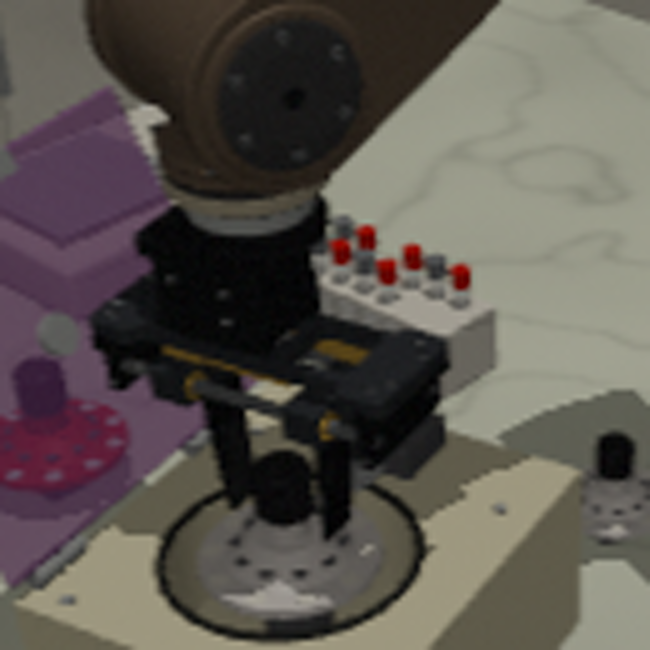

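Request:
{"method": "play_rows", "body": {
  "increments": [
    {"dx":0,"dy":-1,"dz":0,"rx":0,"ry":0,"rz":0},
    {"dx":0,"dy":-1,"dz":0,"rx":0,"ry":0,"rz":0},
    {"dx":0,"dy":-1,"dz":0,"rx":0,"ry":0,"rz":0},
    {"dx":0,"dy":-1,"dz":0,"rx":0,"ry":0,"rz":0},
    {"dx":0,"dy":-1,"dz":0,"rx":0,"ry":0,"rz":0},
    {"dx":0,"dy":-1,"dz":0,"rx":0,"ry":0,"rz":0},
    {"dx":0,"dy":-1,"dz":0,"rx":0,"ry":0,"rz":0}
  ],
  "fingers": 0
}}

```text
t: 13.95
eef_pos: [656.3, -127.8, 339.3]
tcp_rot: [3.14, 0.001, -2.908]
ft_force: [-0.6, -0.3, 3.8]
opening: 0.347
```

Run:
```python
from h import *
shot('wrist','wc');crop('wc',100,100,412,384,2,'wcb')
go([656,-127,339],3.377); print(env.state()['moment'])
```

```text
t 14.0 pos [ 656.3 -127.8  339.3] rot [ 3.140e+00  1.000e-03 -2.908e+00] F [-0.2 -0.1  4.4] op 0.345
d [0.1 0.9 0.3] |d| 0.9 r6 [ 0.02  0.01 -0.01]
[-0.16252425  0.09066775  0.05436642]
```

View pics/wcb.png

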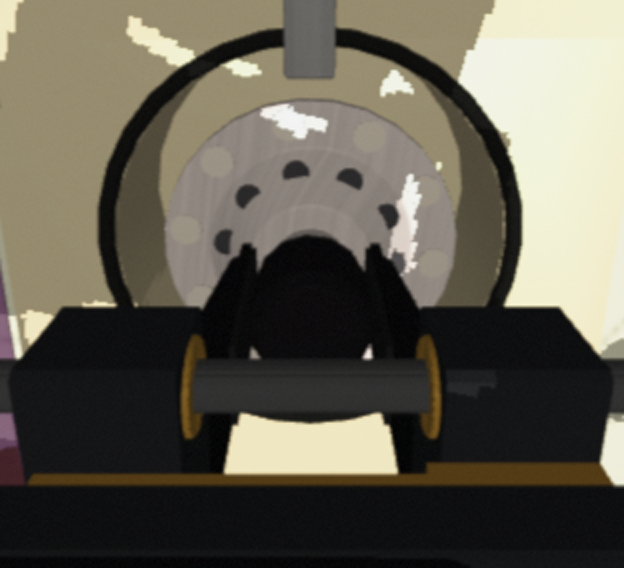

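Request:
{"method": "play_rows", "body": {
  "increments": [
    {"dx":0,"dy":0,"dz":-2,"rx":0,"ry":0,"rz":0},
    {"dx":0,"dy":0,"dz":-5,"rx":0,"ry":0,"rz":0},
    {"dx":0,"dy":0,"dz":-8,"rx":0,"ry":0,"rz":0},
    {"dx":0,"dy":0,"dz":-10,"rx":0,"ry":0,"rz":0},
    {"dx":0,"dy":0,"dz":-10,"rx":0,"ry":0,"rz":0}
  ],
  "fingers": 0
}}

```text
t: 14.42
eef_pos: [656.3, -127.8, 349.6]
tcp_rot: [3.14, 0.002, -2.908]
ft_force: [0.3, 0.0, -5.6]
opening: 0.346
```

Run:
```python
from h import *
shot('wrist','wd');crop('wd',100,100,412,384,2,'wdb')
go([656.3,-127.8,427],3.377); print(env.state()['moment'])
```

```text
t 14.47 pos [ 656.3 -127.8  349.3] rot [ 3.140e+00  1.000e-03 -2.908e+00] F [-0.1  0.  -5.8] op 0.352
d [ -0.1   0.1 -77.7] |d| 77.7 r6 [ 0.02  0.01 -0.01]
[ 0.05256718  0.04343952 -0.00530515]
```

View pics/wdb.png

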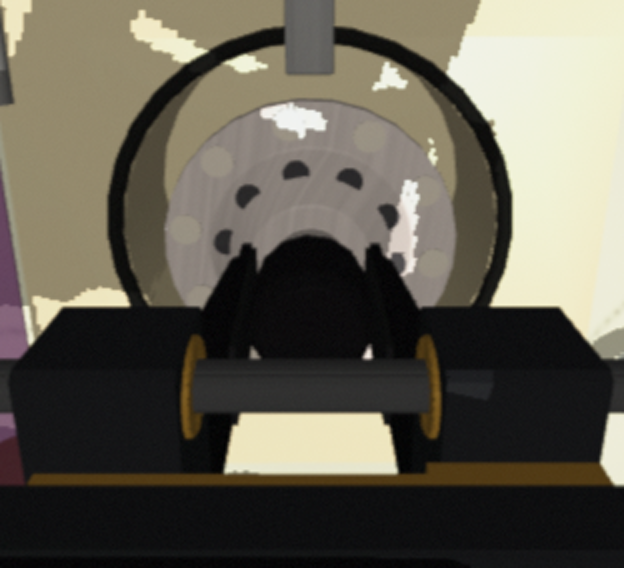

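The rotor has come free: it is fixed in the gripper's view and the wrist carries about 5.8 N of weight. I'll lift the rest of the way.

Request:
{"method": "play_rows", "body": {
  "increments": [
    {"dx":0,"dy":0,"dz":-6,"rx":0,"ry":0,"rz":0},
    {"dx":0,"dy":0,"dz":-16,"rx":0,"ry":0,"rz":0},
    {"dx":0,"dy":0,"dz":-28,"rx":0,"ry":0,"rz":0},
    {"dx":0,"dy":0,"dz":-41,"rx":0,"ry":0,"rz":0},
    {"dx":0,"dy":0,"dz":-54,"rx":0,"ry":0,"rz":0},
    {"dx":0,"dy":0,"dz":-66,"rx":0,"ry":0,"rz":0},
    {"dx":0,"dy":0,"dz":-75,"rx":0,"ry":0,"rz":0},
    {"dx":0,"dy":0,"dz":-80,"rx":0,"ry":0,"rz":0}
  ],
  "fingers": 0
}}

```text
t: 15.13
eef_pos: [656.1, -127.9, 431.4]
tcp_rot: [3.141, 0.003, -2.908]
ft_force: [-0.7, 0.5, -6.3]
opening: 0.347
```

Request:
{"method": "play_rows", "body": {
  "increments": [
    {"dx":0,"dy":0,"dz":0,"rx":0,"ry":0,"rz":0},
    {"dx":0,"dy":0,"dz":0,"rx":0,"ry":0,"rz":0},
    {"dx":0,"dy":0,"dz":0,"rx":0,"ry":0,"rz":0},
    {"dx":0,"dy":0,"dz":0,"rx":0,"ry":0,"rz":0},
    {"dx":0,"dy":0,"dz":0,"rx":0,"ry":0,"rz":0},
    {"dx":0,"dy":0,"dz":0,"rx":0,"ry":0,"rz":0},
    {"dx":0,"dy":0,"dz":0,"rx":0,"ry":0,"rz":0},
    {"dx":0,"dy":0,"dz":0,"rx":0,"ry":0,"rz":0}
  ],
  "fingers": 0
}}

```text
t: 15.8
eef_pos: [656.1, -127.9, 431.2]
tcp_rot: [3.141, 0.003, -2.908]
ft_force: [-0.1, 0.3, -5.7]
opening: 0.351
```

Run:
```python
from h import *
shot('scene','se');crop('se',90,70,380,330,2.2,'seb')
shot('wrist','we');crop('we',0,0,512,384,1.5,'web')
go([656.3,-127.8,427],3.377); print(env.state()['qvel'].round(3))
```

```text
t 15.9 pos [ 656.1 -127.9  431.3] rot [ 3.141e+00  3.000e-03 -2.908e+00] F [-0.1 -0.6 -5.9] op 0.348
d [-0.2  0.1  4.3] |d| 4.4 r6 [ 0.01  0.03 -0.01]
[ 0.002  0.     0.001 -0.001  0.001  0.001]
```

View pics/seb.png

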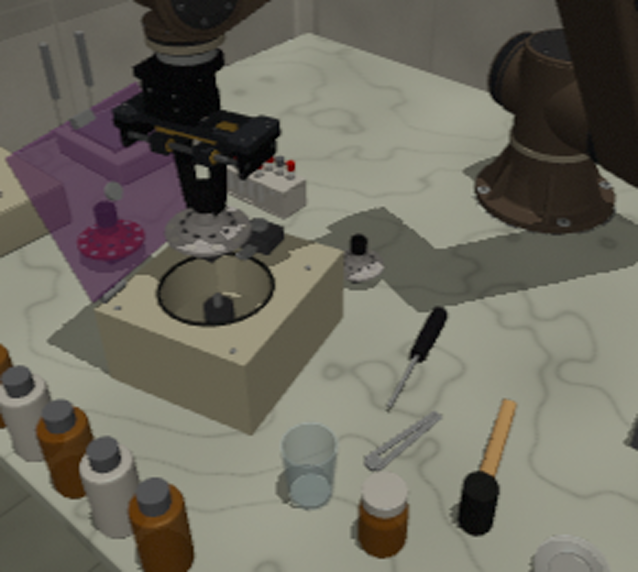

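View pics/web.png

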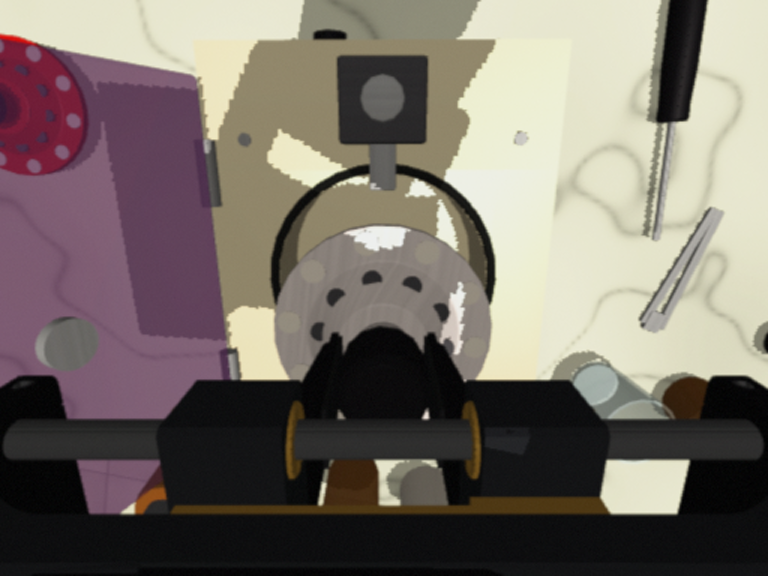

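The rotor hangs level above the empty bowl, the mallet stands on the bench and the pin is still down. I'll hand in.

Run:
```python
from cell import env
print(env.job_done()); s=env.state(); print(s['t'],s['eef_pos'],s['ft_force'],s['opening'])
```

```text
the job is handed in; nothing more can be done
None
the job is handed in; nothing more can be done
```

I pressed the lock pin down to its stop with the mallet, stood the mallet back at its old place and let go. I then gripped the rotor by its knob, lifted it about 92 mm straight up, and handed the job in at about 16 s of the 53 s allowed. The hand-in gives no verdict.

**Last checks before hand-in:**
- **Pin:** in the camera images its top sat at the fully-down height and the catch was drawn back. The push reached about 20 N, well past the 8.4 N it needs.
- **Rotor:** by the lift height its underside is at about 182 mm, roughly 62 mm above the machine's top. It looked level and centred in the pictures, with a steady load of about 5.8 N and the arm at rest.
- **Mallet and bystanders:** the mallet stands on its head on the bench. The bystanders I could see looked unmoved.

**Disagreements:**
- **Mallet:** at set-down it touched the bench about 3 mm lower than where I had picked it up. It had probably shifted slightly in the grip during the strike, but it stood upright after release.
- **Knob position:** two wrist views of the knob's sideways position differed by 1–2 mm, so I shifted the gripper 1 mm before closing, and it ended up centred.

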